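Load a filter cell and index the filter slide under the camera

ROBOT

A 6-joint arm with a two-finger parallel gripper is mounted at the origin on a cart in front of the work surface, level with it; the furniture and walls round the work are solid. World frame = base frame: x ahead of the robot, y to its left, z up, the work surface at z = 0. Lengths are in mm, angles in degrees, forces in N, time in s.
With the tool pointing down it reaches from about 350 to 850 mm from the base axis. Payload 8.1 kg.
Tool frame: the origin (TCP) lies at the very end of the fingers, on their centre line; the grasp point (between the pads) lies 19 mm behind it (r.grip_depth is the distance from the TCP to the grasp point, in mm); z points along the fingers, y is the direction in which the jaws open and shut (so a half turn about z gives the same grasp; the last joint's range is limited). The gripper opens to 85 mm and grips with 20 to 120 N. Pads are 22 mm wide; open, the fingers measure 114 mm over their backs; the gripper's body (76 mm by 85 mm) begins 54 mm behind the grasp point. The pads swing forward as they close: fully open they stand 13 mm farther back than shut.
Start: joints at [37.449, 7.471, 85.268, -0, 87.261, -4.893], TCP at [443.474, 404.149, 231.292] pointing down, gripper open.
Joint ranges: [-169.43, 169.43], [-51.17, 129.36], [1.28, 143.12], [-76.62, 256.62], [0, 156.53], [-152.29, 152.29]. Speed limits (degrees/s): [136.94, 136.94, 159.86, 180, 180, 180].

INTERFACE

Orientations are given as [roll, pitch, yaw] about the fixed x, y, z axes, in that order (R = Rz(yaw) Ry(pitch) Rx(roll)).
In Python, from bench import status, viewer, hand_in, r gives the robot as it stands.
- The arm moves only by the shell command python3 -m crank 'ROWS' [OPENING] [FORCE]. ROWS is a JSON object of lists of equal length, an entry for each row: "slide": the shift along the tool's x, y, z in m, a list of three; "twist": the turn about the tool's z in rad. A call has 1 to 8 rows; each row shifts and turns the commanded pose from where the row before left it, along the tool's axes as they then stand; what a row does not reach is not made up. A row lasts 1/10 s, in which the tool goes at most 50 mm and 8.59 degrees, less where a joint would pass 70% of its speed; a pose out of reach is approached as far as the arm can. A call with a gripper value outside its range is refused whole. OPENING is the closure, from 0 (fully open) to 1 (shut), set as the call begins (- or left out, the last holds). The fingers move at their own pace and stop on an object; FORCE is the grip in N (left out, the last holds). Time passes only in rows, so rows that do not move let the fingers close. It gives the time, the measured TCP pose, the force and the opening at its end, in the units of the state.
- status.sense(): the state, without advancing time (a new reading comes with each control period).
- viewer.snapshot(name): name is "scene" or "top" or "wrist"; returns a dict with "img" (384x512x3 uint8, red, green, blue), "fx", "fy", "cx", "cy" (pixels), "R" (3x3) and "t" (3): a world point X has camera coordinates R X + t; the wrist camera has in their place "hand_eye" (4x4, takes a point from camera to tool coordinates, whose origin is the TCP and whose axes are the flange's). Camera axes: x right, y down, z forward; pixel columns grow to the right and rows downward; lengths in mm; the calibration is good to about 2 mm. A picture is of the moment at which its call begins: read the wrist's pose just before it. There is no depth.
- hand_in(): hands the job in, once; it reports no verdict.
The state is a dict: "time": time; "joint_pos": joint angles; "qd": joint speeds; "joint_efforts": joint torques, N m; "tool_pos": TCP position; "tcp_rot": TCP orientation; "ft_force": force on the tool from outside, world axes, zero at the start; "wrist_torque": the same for the moment, N m; "finger_gap": finger opening in mm.
Only numpy, scipy, OpenCV 4.12 (cv2) and the standard library are available. Lean on these libraries where they do the work, as an engineer would, in place of code of your own. Each camera call takes 0.05 s, during which the arm holds its last target.

TASK

Fit the emission filter in the bench camera: of the three filter cells on the grey pad, take the one that fits the round pocket of the aluminium slide with little play and seat it fully home there. Then take the slide by its knob and push it in, past the first click (the clear hole), until the ball clicks into the second notch with the filter under the lens, without running on towards the end stop, and finish still holding the knob there, steady, for the exposure. Leave the other two cells, the dish and the tweezers alone.

Things in the scene. Friction and masses are not known exactly. Their poses are not given: they have to be found in the camera images.
- slide_unit: Fixed slide unit on the worktop: a dark base 104 mm wide with two rails. Its own y axis is the way the slide is pushed in (roughly to the robot's left); z is up. Origin at the underside, in the middle of the rails' width. Tops of rails and slide are flush, 26 mm above the worktop. Place and yaw vary.
- camera_head: Grey bridge with a black camera, clamped across the rails; it stays, but its place along them varies by +-10 mm. 104 mm across the rails, 56 mm along them (feet 84 mm), 90 mm high; below it a tunnel 72 mm wide, 18 mm high above the slide. Origin at worktop level under the lens axis; axes as slide_unit. Its spring plunger (brass, hexagon nut) presses a 10 mm ball on the slide's edge.
- lens_axis (a point): Point on the lens axis of the camera head, at the height of the slide's top (26 mm above the worktop). The second notch holds the pocket's centre exactly here.
- slide (a joint): Aluminium slide, 60 x 240 mm: 0 m = pulled right out, grows as it is pushed in (slide_unit's +y), end stop 0.137. Starts at 0 to 0.012. Runs with 1 to 2 N. The ball drops into two notches 75 mm apart: first (0.020 to 0.040, as the head is clamped) clear hole under the lens; second (0.095 to 0.115) pocket under it. A notch is 8 mm wide, pulls in over its last 4 mm, takes some 8 N to leave.
- pocket (a point): Centre of the pocket's mouth on the slide's top, 26 mm above the worktop, moves with the slide: a round blind bore 32 mm in diameter with a small chamfer, 8 mm deep.
- knob (a point): Centre of the black fluted knob on the slide, 90 mm outward (slide_unit's -y) of the pocket: an upright cylinder 18 mm in diameter and 24 mm high, from 36 to 60 mm above the worktop, this point 48 mm above it; below it a 9 mm stem.
- cell_24_mid (a point): Centre of the small filter cell: a black upright cylinder with a glass face on top, 24 mm in diameter, 20 mm high, 30 g. Stands on the grey pad (60 x 250 mm, top 3 mm above the worktop), so this point is 13 mm above the worktop. Too small for the pocket (it would rattle): leave it.
- cell_30_mid (a point): Centre of the medium filter cell, the one that fits the pocket: same look, 30 mm in diameter, 20 mm high. Seated on the pocket's floor it stands 12 mm proud of the slide, and this point is then 28 mm above the worktop. The three cells stand in a row 80 mm apart in any order.
- cell_36_mid (a point): Centre of the large filter cell: same look, 36 mm in diameter, 20 mm high. Too large for the pocket: leave it.
- sample_dish: Closed petri dish, 91 mm across, 15 mm high, lying on the worktop; origin under its centre. Bystander.
- tweezers: Steel tweezers lying on the worktop, 126 mm long; origin at the underside. Bystander.
Mind the look-alikes: they are no part of the job. What is shaped like the part that bears cell_30_mid but purple or red is not meant.

How it is judged (in metres and radians):
On the way, in this order (a step that is already met when the one before it is completed fails the run):
1. the 30 mm cell is seated in the pocket and let go, the slide still pulled out (horizontal distance between cell_30_mid and pocket below 0.003 m and z of cell_30_mid in the frame of pocket below 0.0035 m and angle between cell_30_mid's own z axis and vertical below 0.08 rad and contact force between the fingers and cell_30 below 0.1 N and y of pocket in the frame of lens_axis below -0.05 m), for 0.2 s.
2. the slide stands in the second notch, held by the knob, the cell seated in it (horizontal distance between cell_30_mid and pocket below 0.003 m and z of cell_30_mid in the frame of pocket below 0.0035 m and angle between cell_30_mid's own z axis and vertical below 0.08 rad and y of pocket in the frame of lens_axis between -0.0025 and 0.0025 m and velocity of joint slide between -0.004 and 0.004 m/s and contact force between the fingers and slide above 3 N), for 0.3 s.
At the end, for the whole second after the job is handed in: The 30 mm cell is in the pocket: within 3 mm of its axis, upright, its centre at most 3.5 mm above the slide's top (2 mm is home). The slide rests in the second notch: pocket within 2.5 mm of the lens axis, under 4 mm/s. The fingers still hold the slide by the knob with over 3 N (all of step 2); the arm keeps its last pose, push and grip.
It fails at once if the slide was run on past the second notch towards its end stop (more than 15 mm past) (y of pocket in the frame of lens_axis above 0.015 m).
It fails at once if the small cell was moved more than 20 mm (distance of cell_24_mid from where it was at the start of the episode above 0.02 m).
It fails at once if the large cell was moved more than 20 mm (distance of cell_36_mid from where it was at the start of the episode above 0.02 m).
It fails at once if the petri dish was moved more than 20 mm (distance of sample_dish from where it was at the start of the episode above 0.02 m).
It fails at once if the tweezers was moved more than 20 mm (distance of tweezers from where it was at the start of the episode above 0.02 m).
It also fails if it takes over 58 s, if anything falls off the work surface, if the arm or the gripper's body presses on something with over 40 N, if the wrist force passes 120 N, or if a joint passes its speed limit or range.

## Working session

There is one attempt and no reset: what is moved stays moved. The work goes in short steps, Python scripts to look and compute and a shell command to move; the robot and the scene stay as the last step left them, time stands still between calls to the robot, and variables do not carry over. Pictures are saved under pics/ and viewed, and the job is handed in when it is done.

```bash
mkdir -p pics; ls; python3 - <<'E'
from bench import status, viewer, r
import cv2
print(status.sense())
for n in ["scene","top","wrist"]:
    s=viewer.snapshot(n)
    cv2.imwrite(f"pics/{n}0.png",s["img"][:,:,::-1])
    import pickle; pickle.dump(s,open(f"{n}0.pkl","wb"))
    print(n,{k:v for k,v in s.items() if k!="img"})
E
```

```text
pics
{'time': 0.0, 'joint_pos': array([ 3.74475758e+01,  7.51461045e+00,  8.53280110e+01, -1.43261149e-03,
        8.72611773e+01, -4.89186538e+00]), 'qd': array([-0.03217537, -0.0207367 ,  0.0127571 ,  0.03275448, -0.03215104,
       -0.04511292]), 'joint_efforts': array([ 2.23589996e-03, -5.69397175e+01, -5.00556278e+01, -9.31890349e-05,
        1.45431800e-02, -6.65536149e-06]), 'tool_pos': array([443.0557737 , 403.80449284, 230.26176818]), 'tcp_rot': array([-1.79896457e+02, -7.42584012e-03,  1.32339504e+02]), 'ft_force': array([-0.61372574, -0.76537736, -0.45722533]), 'wrist_torque': array([-0.02431643,  0.0167691 , -0.0323383 ]), 'finger_gap': 85.24145735791568}
scene {'fx': 468.7151646080194, 'fy': 468.7151646080194, 'cx': 249.50770720665759, 'cy': 190.39494716105415, 'R': array([[ 0.90865167, -0.41695677,  0.02234242],
       [-0.25962914, -0.60608268, -0.75183542],
       [ 0.32702422,  0.67735577, -0.65897217]]), 't': array([-554.72950829,   10.3617131 , 1069.80696068])}
top {'fx': 469.6623730786246, 'fy': 469.6623730786246, 'cx': 248.32072612687364, 'cy': 194.46922871631028, 'R': array([[ 0.01561332, -0.99934986,  0.03249747],
       [-0.99938763, -0.01661529, -0.03079431],
       [ 0.03131424, -0.03199677, -0.99899731]]), 't': array([-310.93950249,  464.88403224, 1173.11574523])}
wrist {'fx': 287.6524685681021, 'fy': 287.6524685681021, 'cx': 259.964709338038, 'cy': 195.2192247475894, 'hand_eye': array([[-1.60488233e-03, -9.59987253e-01, -2.80039103e-01,
         7.06328442e+01],
       [ 9.99998444e-01, -1.33554960e-03, -1.15258632e-03,
         1.94603170e-01],
       [ 7.32462063e-04, -2.80040517e-01,  9.59987902e-01,
        -1.43008448e+02],
       [ 0.00000000e+00,  0.00000000e+00,  0.00000000e+00,
         1.00000000e+00]])}
```

View pics/scene0.png

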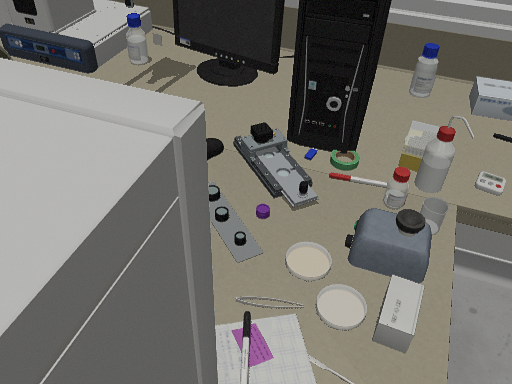

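View pics/top0.png

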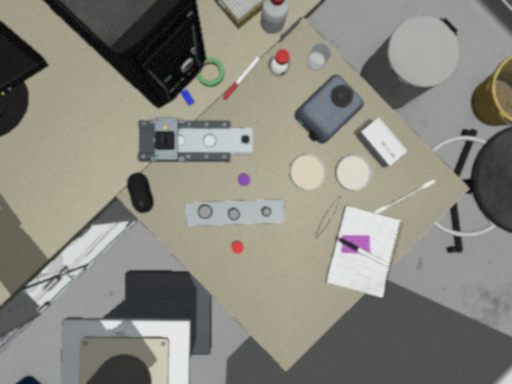

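View pics/wrist0.png

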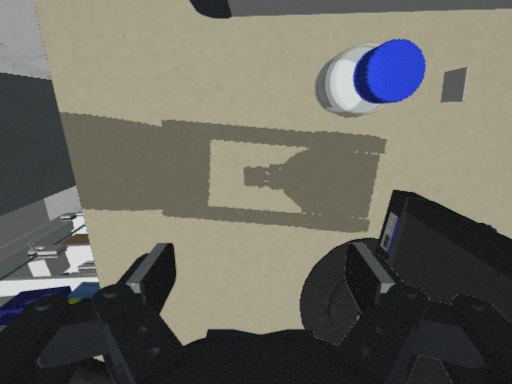

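```bash
python3 - <<'E'
import pickle,cv2
s=pickle.load(open("top0.pkl","rb"));i=s["img"][:,:,::-1]
cv2.imwrite("pics/topc1.png",cv2.resize(i[110:170,130:262],None,fx=6,fy=6,interpolation=cv2.INTER_CUBIC))
cv2.imwrite("pics/topc2.png",cv2.resize(i[190:240,180:290],None,fx=7,fy=7,interpolation=cv2.INTER_CUBIC))
s=pickle.load(open("scene0.pkl","rb"));i=s["img"][:,:,::-1]
cv2.imwrite("pics/scc1.png",cv2.resize(i[115:265,195:335],None,fx=4,fy=4,interpolation=cv2.INTER_CUBIC))
E
```

```text
(no output)
```

View pics/topc1.png

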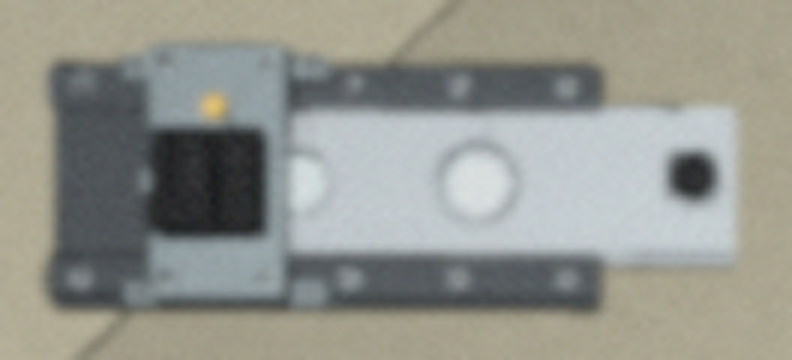

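View pics/topc2.png

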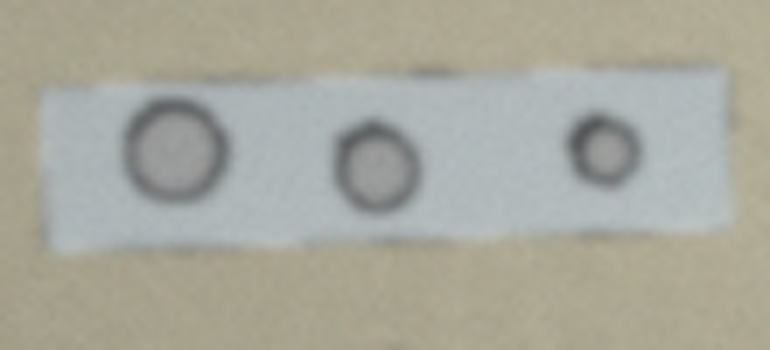

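View pics/scc1.png

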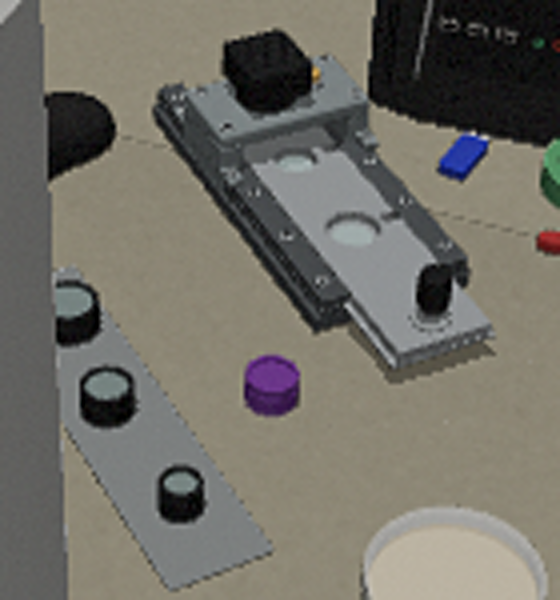

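```bash
cat > h.py <<'E'
import pickle,numpy as np,cv2
from scipy.spatial.transform import Rotation as Ro
def back(s,u,v,z,pose=None):
    d=np.array([(u-s["cx"])/s["fx"],(v-s["cy"])/s["fy"],1.])
    if pose is None:
        R=s["R"];o=-R.T@s["t"];d=R.T@d
    else:
        p,e=pose;T=Ro.from_euler("xyz",e,degrees=True).as_matrix();H=s["hand_eye"]
        o=T@H[:3,3]+p; d=T@H[:3,:3]@d
    return o+d*(z-o[2])/d[2]
def proj(s,X,pose=None):
    X=np.asarray(X,float)
    if pose is None: c=s["R"]@X+s["t"]
    else:
        p,e=pose;T=Ro.from_euler("xyz",e,degrees=True).as_matrix();H=s["hand_eye"]
        c=H[:3,:3].T@(T.T@(X-p)-H[:3,3])
    return np.array([s["fx"]*c[0]/c[2]+s["cx"],s["fy"]*c[1]/c[2]+s["cy"]])
E
python3 - <<'E'
from h import *
t=pickle.load(open("top0.pkl","rb"));s=pickle.load(open("scene0.pkl","rb"))
c1=lambda u,v:(130+u/6-.5+.08,110+v/6-.42); c2=lambda u,v:(180+u/7-.43,190+v/7-.43); cs=lambda u,v:(195+u/4-.37,115+v/4-.37)
for n,p,q,z in [("large",c2(177,150),cs(74,297),23),("mid",c2(378,168),cs(107,384),23),("small",c2(606,150),cs(182,484),23),
 ("pocket",c1(478,182),cs(353,231),26),("hole",c1(300,182),cs(298,162),26),("knob",c1(692,176),cs(436,270),60),
 ("base near L",c1(55,300),None,26),("base near R",c1(600,305),None,26),("slide R",c1(737,265),None,26),("slide Rtop",c1(737,108),None,26),("camtop",c1(206,181),None,90),("brass",c1(213,105),None,70)]:
    print(n,back(t,*p,z).round(1), back(s,*q,z).round(1) if q else "")
E
```

```text
large [ 426.5 -195.4   23. ] [ 431.4 -190.5   23. ]
mid [ 421.2 -267.    23. ] [ 421.7 -264.3   23. ]
small [ 428.9 -348.3   23. ] [ 429.1 -348.    23. ]
pocket [ 604.  -203.2   26. ] [ 603.8 -203.2   26. ]
hole [ 602.5 -129.5   26. ] [ 604.  -129.6   26. ]
knob [ 603.3 -291.5   60. ] [ 608.4 -287.8   60. ]
base near L [551.5 -29.6  26. ] 
base near R [ 553.7 -254.8   26. ] 
slide R [ 571.5 -311.6   26. ] 
slide Rtop [ 637.3 -310.6   26. ] 
camtop [ 592.9 -100.2   90. ] 
brass [626.3 -99.4  70. ]
```

```bash
python3 - <<'E'
from h import *
t=pickle.load(open("top0.pkl","rb"));s=pickle.load(open("scene0.pkl","rb"))
print(-t["R"].T@t["t"],-s["R"].T@s["t"])
for z in (0,300,600): print(proj(s,[0,0,z]),proj(t,[0,0,z]), proj(s,[160,-160,z]))
for q in [(62,318),(190,318),(125,270),(212,270),(212,352)]:
  print(q,back(t,*q,0).round(),back(t,*q,-400).round())
print([proj(t,[443,404,z]) for z in (0,400)])
E
```

```text
[ 432.71891959 -265.47724961 1196.36000264] [ 156.89331128 -949.65808779  725.15731448]
[  6.4637354  194.93473073] [123.83464262 380.58772442] [ 91.08968714 220.81532395]
[-45.02727117  74.7424579 ] [ 86.36165567 439.48365966] [56.56260218 98.63696981]
[-126.70506599 -115.9129682 ] [  9.73829697 559.91185979] [-4.09407958e-02 -1.01661657e+02]
(62, 318) [154. 157.   0.] [  61.  298. -400.]
(190, 318) [ 156. -162.    0.] [  64. -127. -400.]
(125, 270) [275.   4.   0.] [ 222.   94. -400.]
(212, 270) [ 277. -215.    0.] [ 226. -198. -400.]
(212, 352) [  72. -219.    0.] [ -49. -203. -400.]
[array([-34.80616102, 200.64681944]), array([-173.00792874,  196.36434857])]
```

```bash
python3 - <<'E'
import pickle,cv2
s=pickle.load(open("top0.pkl","rb"));i=s["img"][:,:,::-1]
cv2.imwrite("pics/topbig.png",cv2.resize(i[:,:260],None,fx=1.9,fy=1.55,interpolation=cv2.INTER_CUBIC)[:600])
E
```

```text
(no output)
```

View pics/topbig.png

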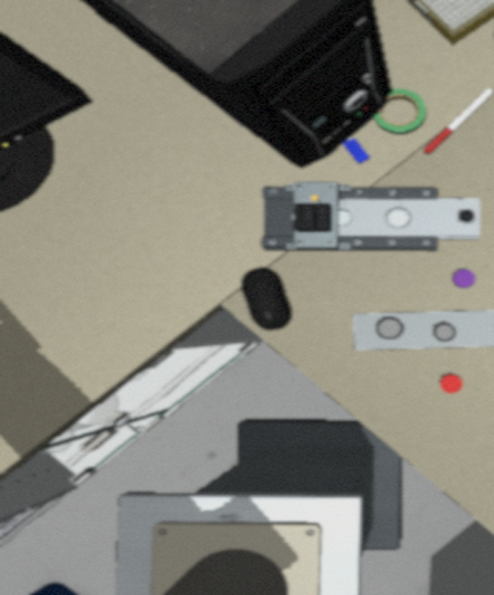

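```bash
python3 -m crank '{"slide":[[0,0,0],[0,0,0],[0,0,0],[0,0,0],[0,0,0]],"twist":[0.146,0.146,0.146,0.146,0.146]}' 0.2 40
```

```text
time: 0.65
tool_pos: [443.3, 404.0, 230.8]
tcp_rot: [-180.0, 0.0, 90.2]
ft_force: [0.1, 1.0, 0.1]
finger_gap: 68.3
```

```bash
python3 -m crank '{"slide":[[-0.048,0,0],[-0.048,0,0],[-0.048,0,0],[-0.048,0,0],[-0.048,0,0],[-0.048,0,0],[-0.048,0,0]],"twist":[0,0,0,0,0,0,0]}'
```

```text
time: 1.35
tool_pos: [446.0, 66.4, 231.1]
tcp_rot: [180.0, 0.0, 90.5]
ft_force: [1.1, -0.1, 0.0]
finger_gap: 68.2
```

```bash
python3 -m crank '{"slide":[[-0.0475,-0.004,0.008],[-0.0475,-0.004,0.008],[-0.0475,-0.004,0.008],[-0.0475,-0.004,0.008],[-0.0475,-0.004,0.008],[-0.0475,-0.004,0.008],[-0.0475,-0.004,0.008],[0,0,0]],"twist":[0,0,0,0,0,0,0,0]}'
cat > snapw.py <<'E'
import sys,pickle,cv2
from bench import status,viewer
st=status.sense();w=viewer.snapshot("wrist");w["pose"]=(st["tool_pos"],st["tcp_rot"])
n=sys.argv[1];pickle.dump(w,open(n+".pkl","wb"));cv2.imwrite(f"pics/{n}.png",cv2.resize(w["img"][:,:,::-1],None,fx=1.5,fy=1.5,interpolation=cv2.INTER_CUBIC));print(st["tool_pos"],st["tcp_rot"],st["finger_gap"],st["time"])
E
python3 snapw.py w1
```

```text
time: 2.15
tool_pos: [419.5, -269.1, 173.6]
tcp_rot: [-179.9, 0.0, 90.2]
ft_force: [0.3, 0.6, 0.0]
finger_gap: 68.3
[ 419.48717543 -269.08794993  173.620066  ] [-1.79862108e+02  1.85446050e-02  9.02162341e+01] 68.26308782340985 2.15
```

View pics/w1.png

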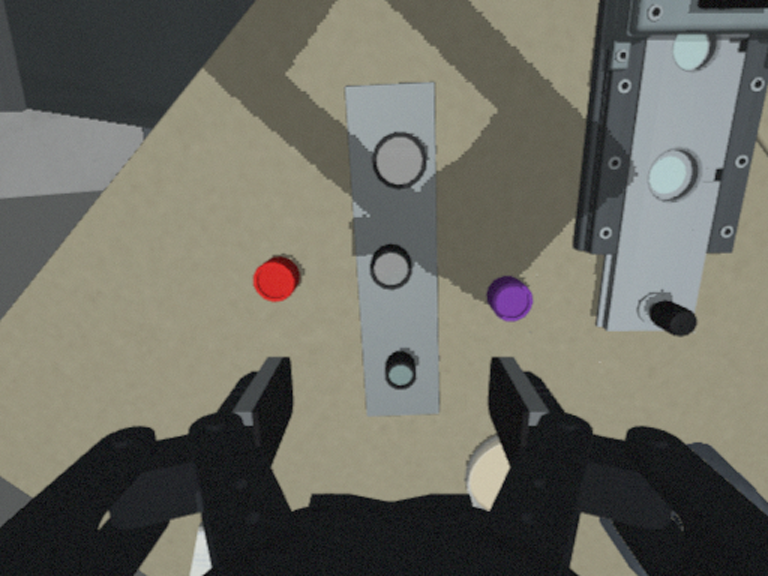

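```bash
python3 - <<'E'
from h import *
w=pickle.load(open("w1.pkl","rb"));i=w["img"][:,:,::-1]
cv2.imwrite("pics/w1a.png",cv2.resize(i[75:275,235:305],None,fx=4,fy=3*4/4,interpolation=cv2.INTER_CUBIC))
cv2.imwrite("pics/w1c.png",cv2.resize(i[155:200,235:285],None,fx=12,fy=12,interpolation=cv2.INTER_CUBIC))
cv2.imwrite("pics/w1d.png",cv2.resize(i[90:240,395:505],None,fx=4,fy=4,interpolation=cv2.INTER_CUBIC))
E
```

```text
(no output)
```

View pics/w1c.png

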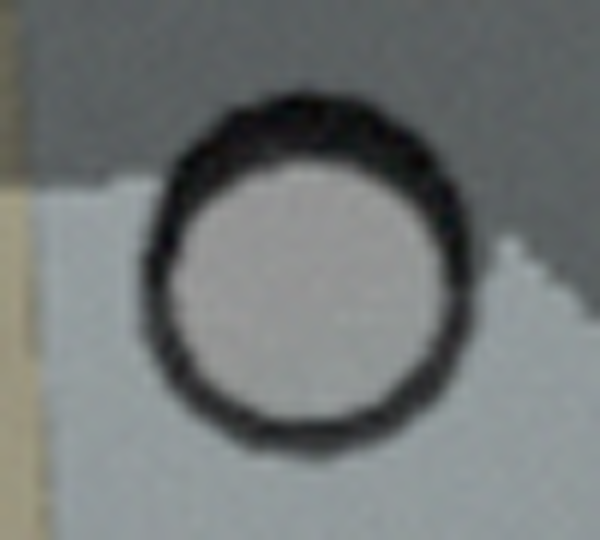

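View pics/w1d.png

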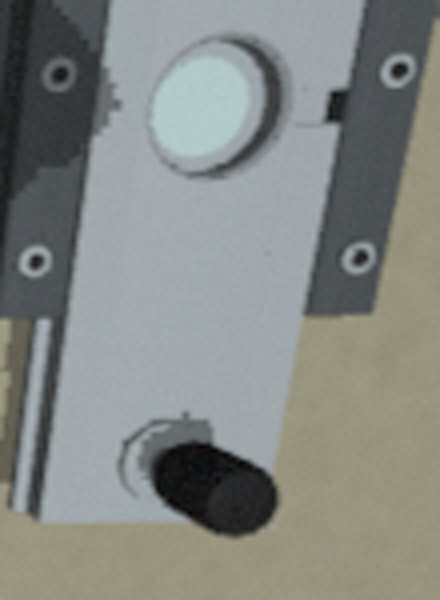

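```bash
python3 - <<'E'
from h import *
w=pickle.load(open("w1.pkl","rb"));P=w["pose"]
c=lambda u,v:(235+u/12-.46,155+v/12-.46); d=lambda u,v:(395+u/4-.37,90+v/4-.37)
print("mid",back(w,*c(308,292),23,P))
print("large",back(w,399/1.5,160/1.5,23,P),"small",back(w,400/1.5,372/1.5,23,P))
print("pocket",back(w,*d(218,107),26,P),"knob",back(w,*d(245,500),60,P))
for q in [(148,107),(288,107),(218,33),(218,178),(40,518),(272,518)]: print(back(w,*d(*q),26,P).round(1))
E
```

```text
mid [ 419.58061729 -266.24034017   23.        ]
large [ 425.05877891 -194.028016     23.        ] small [ 427.03168968 -345.8385599    23.        ]
pocket [ 603.16281263 -202.72058549   26.        ] knob [ 604.84404209 -291.78483259   60.        ]
[ 586.2 -202.8   26. ]
[ 620.1 -202.7   26. ]
[ 600.  -185.7   26. ]
[ 606.3 -219.6   26. ]
[ 575.2 -309.5   26. ]
[ 637.6 -309.3   26. ]
```

```bash
python3 -m crank '{"slide":[[0.0028,0.0004,0.027],[0,0,0.027],[0,0,0.027],[0,0,0.027],[0,0,0.027],[0,0,0.0],[0,0,0]],"twist":[0,0,0,0,0,0,0]}'; python3 snapw.py w2
```

```text
time: 2.9
tool_pos: [421.9, -260.7, 40.6]
tcp_rot: [-180.0, -0.1, 90.6]
ft_force: [-0.1, -0.1, 0.6]
finger_gap: 68.0
[ 421.87172956 -260.69701408   40.56101841] [-1.79950498e+02 -5.27601158e-02  9.05779422e+01] 68.03630259817237 2.9
```

View pics/w2.png

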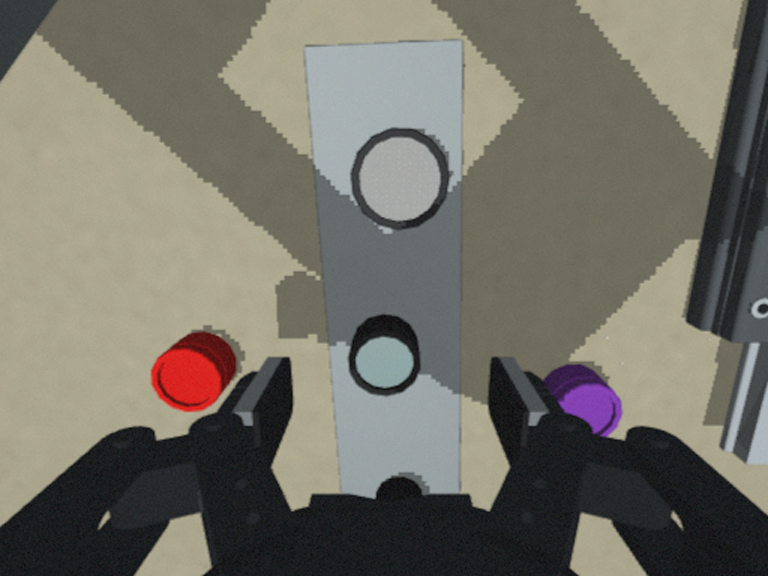

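```bash
python3 - <<'E'
from h import *
from bench import status
w=pickle.load(open("w2.pkl","rb"));P=w["pose"]
print(back(w,384/1.5,362/1.5,23,P), P)
s=status.sense();print(s["tool_pos"],s["tcp_rot"],s["qd"])
E
```

```text
[ 419.79860623 -266.03438057   23.        ] (array([ 421.87172956, -260.69701408,   40.56101841]), array([-1.79950498e+02, -5.27601158e-02,  9.05779422e+01]))
[ 422.70820833 -261.57425705   41.67217097] [1.79940507e+02 3.72966934e-02 9.05645613e+01] [-0.42671507 -0.83796705 -1.11833594  0.03723348 -0.32044801 -0.10437915]
```

```bash
python3 -m crank '{"slide":[[-0.0045,-0.0022,0.01],[0,0,0.01],[0,0,0],[0,0,0]],"twist":[0,0,0,0]}'; python3 snapw.py w3;python3 - <<'E'
from bench import status
print(status.sense()["tool_pos"])
E
```

```text
time: 3.35
tool_pos: [419.3, -266.1, 19.9]
tcp_rot: [-180.0, -0.0, 90.5]
ft_force: [-0.4, -0.5, 0.9]
finger_gap: 68.5
[ 419.34411674 -266.12093302   19.94322748] [-1.79958649e+02 -3.70807725e-02  9.04985563e+01] 68.48206662943923 3.35
[ 419.63045455 -266.29580462   20.29435709]
```

View pics/w3.png

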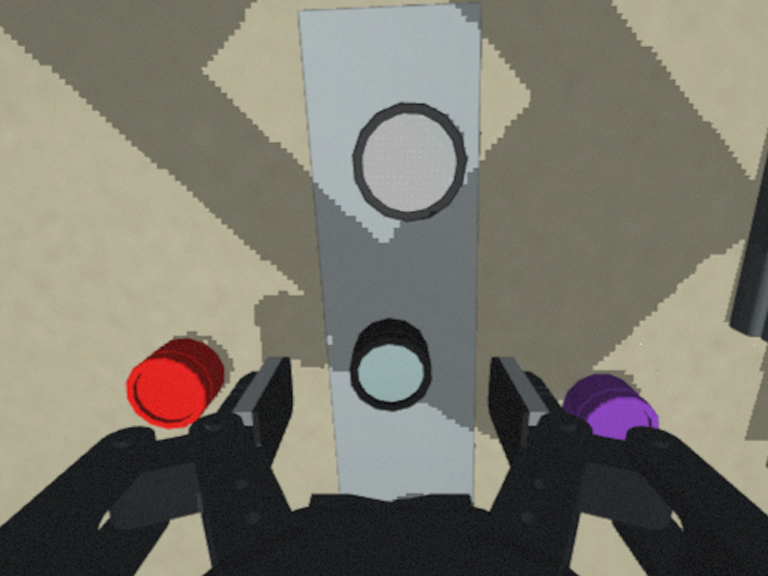

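```bash
python3 - <<'E'
from h import *
w=pickle.load(open("w3.pkl","rb"));P=w["pose"]
print(back(w,390.5/1.5,369/1.5,23,P), proj(w,[419.5,-266.1,23],P)*1.5)
E
python3 -m crank '{"slide":[[0,0,0.0085],[0,0,0],[0,0,0]],"twist":[0,0,0]}'
```

```text
[ 419.86438019 -264.38973124   23.        ] [389.44491987 373.34955669]
time: 3.7
tool_pos: [419.4, -266.0, 11.4]
tcp_rot: [-180.0, -0.0, 90.5]
ft_force: [0.4, 0.1, -0.2]
finger_gap: 68.4
```

```bash

python3 -m crank '{"slide":[[0,0,0],[0,0,0],[0,0,0],[0,0,0],[0,0,0],[0,0,0]],"twist":[0,0,0,0,0,0]}' 1 40; python3 snapw.py w4
```

```text
time: 4.3
tool_pos: [420.1, -266.6, 12.3]
tcp_rot: [180.0, 0.0, 90.5]
ft_force: [-0.7, 1.0, 5.3]
finger_gap: 28.0
[ 420.08117153 -266.55255562   12.25356358] [1.79959676e+02 3.08796757e-02 9.05165127e+01] 28.03985539741192 4.3
```

View pics/w4.png

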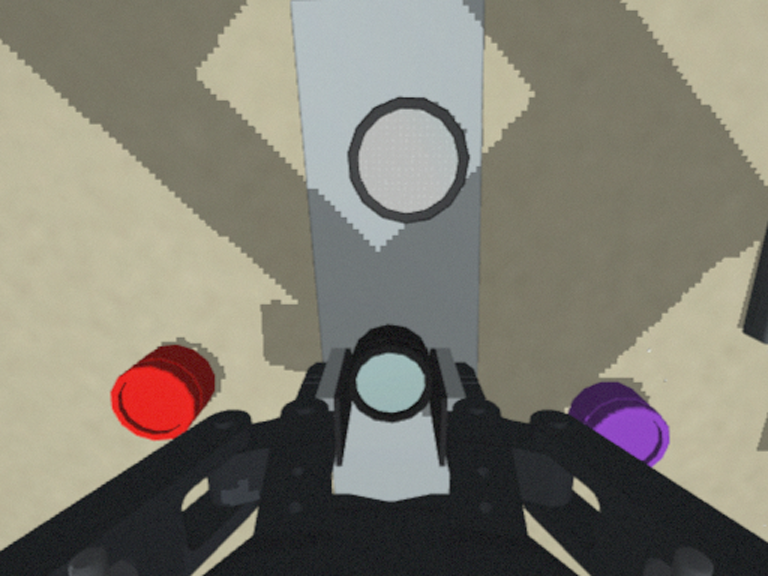

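```bash
python3 - <<'E'
from h import *
w=pickle.load(open("w4.pkl","rb"));P=w["pose"]
print(back(w,390/1.5,386/1.5,23,P), proj(w,[419.7,-266.,23],P)*1.5)
E
python3 -m crank '{"slide":[[0,0,-0.01],[0,0,-0.02],[0,0,-0.03],[0,0,0],[0,0,0]],"twist":[0,0,0,0,0]}'; python3 snapw.py w5
```

```text
[ 420.43763742 -267.37949916   23.        ] [387.86062128 382.33791091]
time: 4.85
tool_pos: [420.2, -266.7, 72.8]
tcp_rot: [179.9, 0.1, 90.5]
ft_force: [0.4, 0.7, -1.3]
finger_gap: 27.9
[ 420.20544797 -266.68915664   72.75847317] [1.79916843e+02 6.89105507e-02 9.05172182e+01] 27.89069772460473 4.85
```

View pics/w5.png

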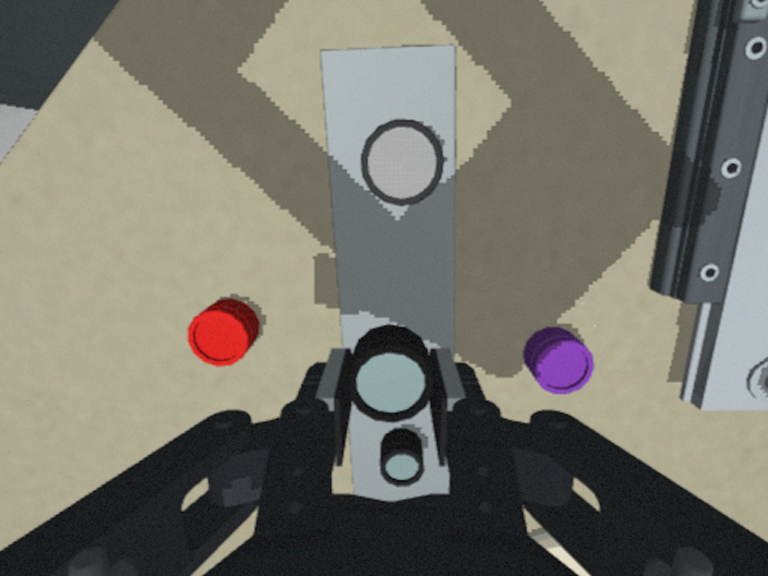

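```bash

python3 -m crank '{"slide":[[0.003,0.037,0],[0.003,0.037,0],[0.003,0.037,0],[0.003,0.037,0],[0.003,0.036,0],[0,0,0],[0,0,0],[0,0,0]],"twist":[0,0,0,0,0,0,0,0]}'; python3 snapw.py w6
```

```text
time: 5.7
tool_pos: [602.1, -249.3, 70.4]
tcp_rot: [-179.9, -0.1, 90.5]
ft_force: [-0.4, 0.2, -1.1]
finger_gap: 27.9
[ 602.07303594 -249.33092933   70.35743684] [-1.79853760e+02 -6.03728462e-02  9.05065684e+01] 27.879486380283026 5.7
```

View pics/w6.png

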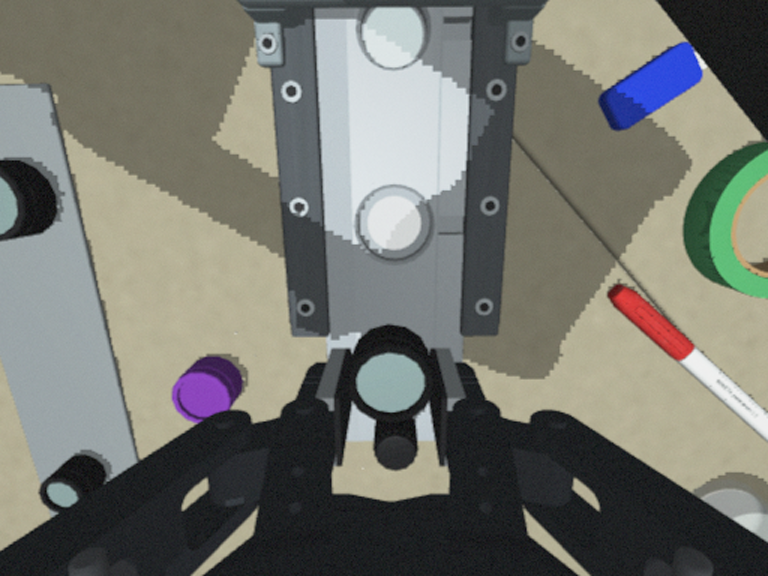

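```bash
python3 - <<'E'
from h import *
w=pickle.load(open("w6.pkl","rb"));i=w["img"][:,:,::-1]
cv2.imwrite("pics/w6c.png",cv2.resize(i[110:190,220:310],None,fx=7,fy=7,interpolation=cv2.INTER_CUBIC))
cv2.imwrite("pics/w6d.png",cv2.resize(i[210:320,220:300],None,fx=5,fy=5,interpolation=cv2.INTER_CUBIC))
E
```

```text
(no output)
```

View pics/w6c.png

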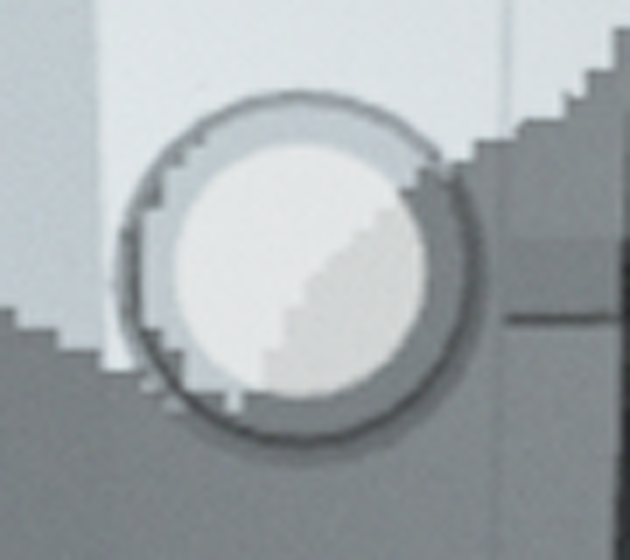

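View pics/w6d.png

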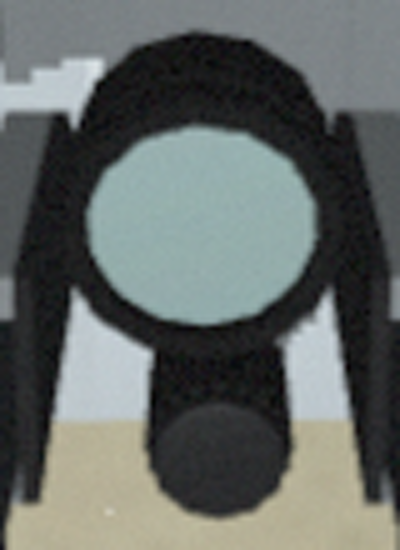

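```bash
python3 - <<'E'
from h import *
w=pickle.load(open("w6.pkl","rb"));p,e=w["pose"]
c=lambda u,v:(220+u/7-.43,110+v/7-.43); d=lambda u,v:(220+u/5-.4,210+v/5-.4)
T=Ro.from_euler("xyz",[180,0,90.5],degrees=True).as_matrix()
P=(np.array([602.3,-249.5,71.7]),[180,0,90.5])
for n,q,z in [("mouth",c(303,274),26),("floorhole",c(301,270),18),("knob",d(220,460),60),("cell",d(202,224),71.7+11.1)]:
    X=back(w,*q,z,P); print(n,X.round(1),(T.T@(X-P[0])).round(1))
E
```

```text
mouth [ 604.1 -202.1   26. ] [47.4  2.3 45.7]
floorhole [ 604.  -202.7   18. ] [46.8  2.1 53.7]
knob [ 605.2 -293.4   60. ] [-43.9   2.5  11.7]
cell [ 602.6 -248.5   82.8] [  1.    0.4 -11.1]
```

```bash

python3 -m crank '{"slide":[[0.0231,0.0009,0],[0.0231,0.0009,0],[0,0,0.016],[0,0,0.016],[0,0,0],[0,0,0],[0,0,0]],"twist":[0,0,0,0,0,0,0]}'; python3 snapw.py w7;python3 - <<'E'
from bench import status,viewer
import cv2,pickle
for n in("scene","top"):
    s=viewer.snapshot(n);pickle.dump(s,open(n+"7.pkl","wb"));print(status.sense()["tool_pos"])
    i=s["img"][:,:,::-1]
    i=i[115:215,225:335] if n=="scene" else i[100:180,130:270]
    cv2.imwrite(f"pics/{n}7.png",cv2.resize(i,None,fx=5,fy=5,interpolation=cv2.INTER_CUBIC))
E
```

```text
time: 6.45
tool_pos: [605.0, -204.3, 40.1]
tcp_rot: [180.0, 0.0, 90.5]
ft_force: [0.4, -1.0, 0.6]
finger_gap: 27.9
[ 604.98923985 -204.26582666   40.05551044] [1.79982960e+02 1.49999409e-02 9.04614578e+01] 27.91285228078178 6.45
[ 605.4032141  -204.15181502   40.52628692]
[ 605.42169718 -204.00121544   40.53381277]
```

View pics/w7.png

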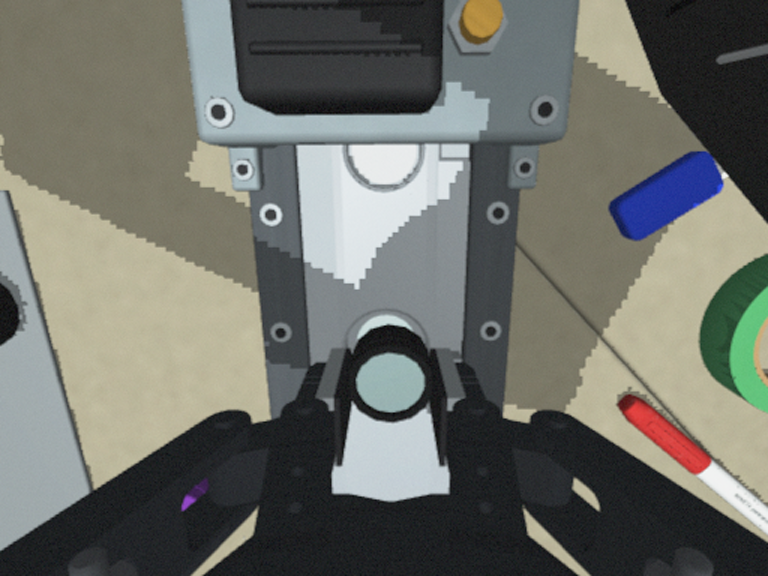

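View pics/scene7.png

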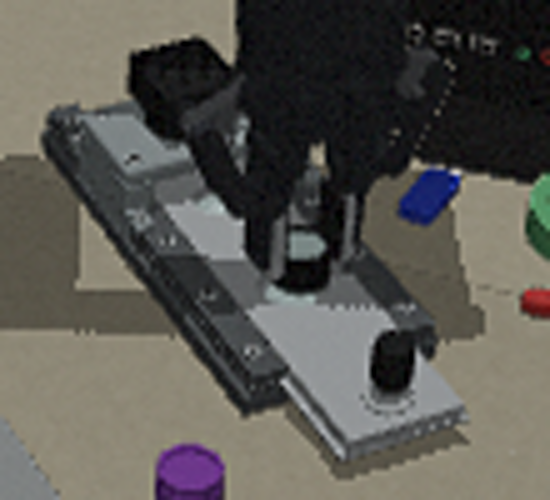

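```bash
python3 - <<'E'
from h import *
w=pickle.load(open("w7.pkl","rb"));i=w["img"][:,:,::-1]
cv2.imwrite("pics/w7c.png",cv2.resize(i[195:285,210:310],None,fx=7,fy=6.5,interpolation=cv2.INTER_CUBIC))
# predict pocket circle and cell circles for cell at tool offset
def draw(img,P,c,rad,z,col):
    a=np.linspace(0,2*np.pi,80)
    pts=np.array([proj(w,[c[0]+rad*np.cos(t),c[1]+rad*np.sin(t),z],P) for t in a])
    cv2.polylines(img,[((pts+.5-[210,195])*6).astype(np.int32)],True,col,1)
im=cv2.resize(i[195:285,210:310],None,fx=6,fy=6,interpolation=cv2.INTER_CUBIC)
P=(np.array([605.2,-204.2,40.3]),[180,0,90.5])
draw(im,P,(605.2+.2,-204.2+.2),16,26,(0,0,255))
draw(im,P,(605.2,-204.2),15,51.4,(0,255,0))
draw(im,P,(605.2,-204.2),15,31.4,(0,255,0))
cv2.imwrite("pics/w7c.png",im)
E
```

```text
(no output)
```

View pics/w7c.png

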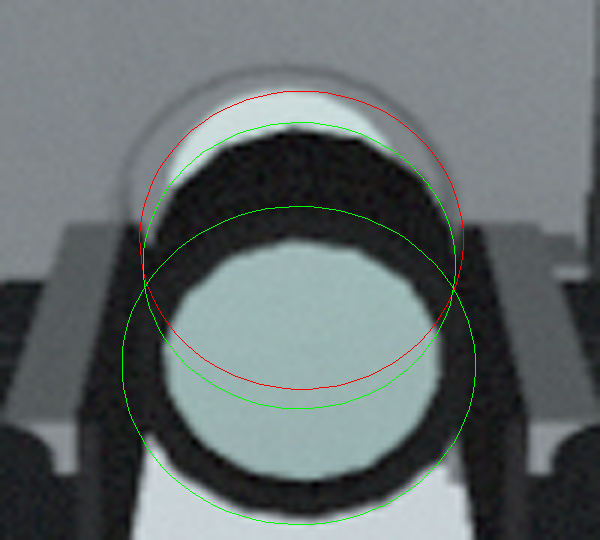

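```bash

python3 -m crank '{"slide":[[0.0014,-0.001,0.0],[0,0,0],[0,0,0.003],[0,0,0],[0,0,0]],"twist":[0,0,0,0,0]}'; python3 snapw.py w8;python3 - <<'E'
from h import *
w=pickle.load(open("w8.pkl","rb"));i=w["img"][:,:,::-1]
def draw(img,P,c,rad,z,col):
    a=np.linspace(0,2*np.pi,80)
    pts=np.array([proj(w,[c[0]+rad*np.cos(t),c[1]+rad*np.sin(t),z],P) for t in a])
    cv2.polylines(img,[((pts+.5-[210,195])*6).astype(np.int32)],True,col,1)
im=cv2.resize(i[195:285,210:310],None,fx=6,fy=6,interpolation=cv2.INTER_CUBIC)
P=(np.array([604.2,-202.8,37.3]),[180,0,90.5])
for R in (16,17):draw(im,P,(604.2,-202.4),R,26,(0,0,255))
draw(im,P,(604.2,-202.4),15,48.,(0,255,0))
draw(im,P,(604.2,-202.4),15,28,(0,255,0))
cv2.imwrite("pics/w8c.png",im)
E
```

```text
time: 7.1
tool_pos: [603.7, -201.9, 36.5]
tcp_rot: [-180.0, -0.0, 90.5]
ft_force: [-0.0, 0.5, -0.4]
finger_gap: 28.1
[ 603.73312181 -201.90744007   36.48788045] [-1.79970014e+02 -1.22910318e-02  9.05209409e+01] 28.10288655424219 7.1
```

View pics/w8c.png

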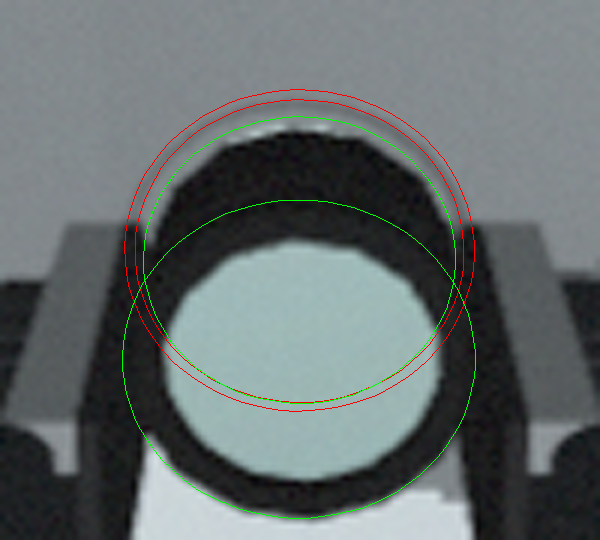

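```bash

python3 -m crank '{"slide":[[0,0,0.002],[0,0,0.002],[0,0,0],[0,0,0]],"twist":[0,0,0,0]}'; python3 snapw.py w9;python3 - <<'E'
from h import *
w=pickle.load(open("w9.pkl","rb"));i=w["img"][:,:,::-1]
im=cv2.resize(i[195:285,210:310],None,fx=6,fy=6,interpolation=cv2.INTER_CUBIC)
cv2.imwrite("pics/w9c.png",im)
E
```

```text
time: 7.55
tool_pos: [603.8, -202.0, 32.6]
tcp_rot: [-180.0, -0.0, 90.5]
ft_force: [0.4, -0.6, -0.4]
finger_gap: 28.0
[ 603.80667498 -201.98098651   32.60272517] [-1.79982005e+02 -6.86488673e-03  9.05165354e+01] 28.022596238168553 7.55
```

View pics/w9c.png

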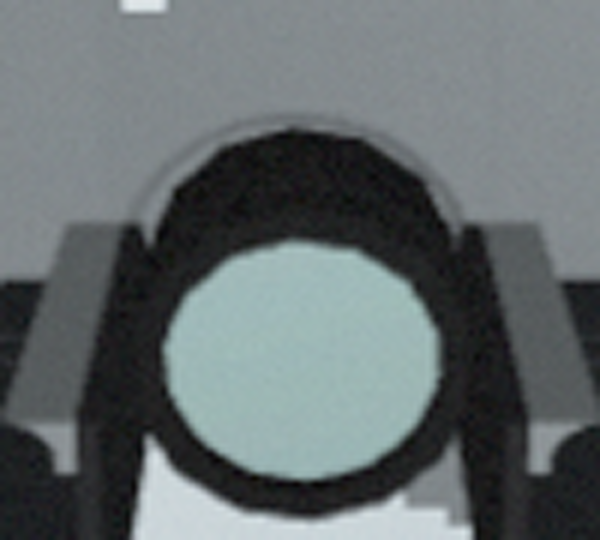

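```bash

python3 -m crank '{"slide":[[0,-0.0004,0.002],[0,0,0.001],[0,0,0],[0,0,0]],"twist":[0,0,0,0]}'; python3 snapw.py w10;python3 - <<'E'
from h import *
w=pickle.load(open("w10.pkl","rb"));i=w["img"][:,:,::-1]
im=cv2.resize(i[195:285,210:310],None,fx=6,fy=6,interpolation=cv2.INTER_CUBIC)
cv2.imwrite("pics/w10c.png",im)
E
```

```text
time: 8.0
tool_pos: [603.5, -202.0, 29.7]
tcp_rot: [-180.0, -0.0, 90.5]
ft_force: [-0.0, 0.0, -0.8]
finger_gap: 27.9
[ 603.49847371 -202.00758802   29.73680951] [-1.79994640e+02 -3.23309754e-03  9.05139138e+01] 27.853941657963357 8.0
```

View pics/w10c.png

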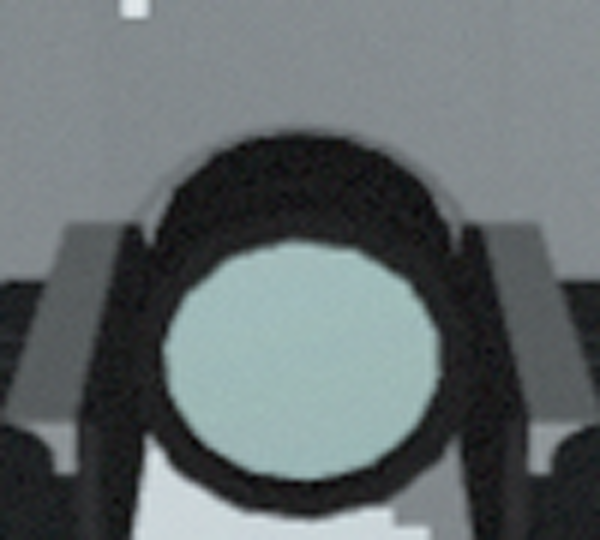

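```bash

python3 -m crank '{"slide":[[-0.0002,0,0.001],[0,0,0.001],[0,0,0],[0,0,0]],"twist":[0,0,0,0]}'; python3 snapw.py w11;python3 - <<'E'
from h import *
w=pickle.load(open("w11.pkl","rb"));i=w["img"][:,:,::-1]
im=cv2.resize(i[195:285,210:310],None,fx=6,fy=6,interpolation=cv2.INTER_CUBIC)
cv2.imwrite("pics/w11c.png",im)
E
```

```text
time: 8.45
tool_pos: [603.5, -202.2, 27.7]
tcp_rot: [-180.0, -0.0, 90.5]
ft_force: [-0.0, 0.6, -0.1]
finger_gap: 28.0
[ 603.47260233 -202.1918142    27.70447353] [-1.79990366e+02 -4.45110917e-03  9.05173279e+01] 28.038388537557164 8.45
```

View pics/w11c.png

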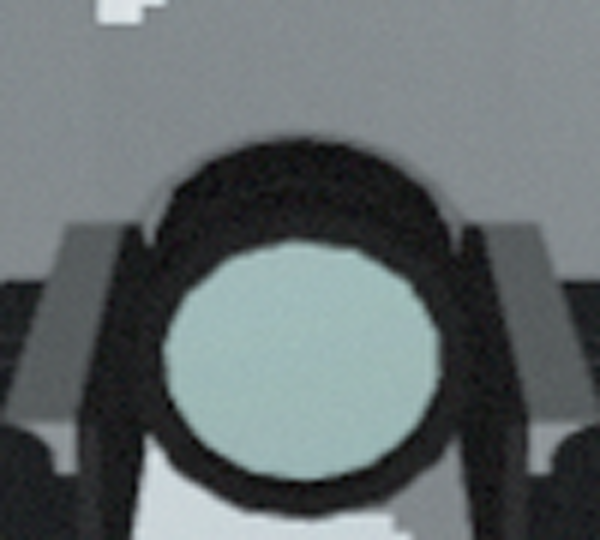

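```bash

python3 -m crank '{"slide":[[-0.0002,0,0.001],[0,0,0]],"twist":[0,0]}'; python3 -m crank '{"slide":[[0,0,0.001],[0,0,0]],"twist":[0,0]}';
```

```text
time: 8.7
tool_pos: [603.7, -202.5, 27.1]
tcp_rot: [180.0, 0.0, 90.5]
ft_force: [-1.5, 0.3, 2.5]
finger_gap: 27.6
time: 8.9
tool_pos: [603.8, -202.6, 27.1]
tcp_rot: [180.0, 0.0, 90.5]
ft_force: [-5.1, 2.0, 10.7]
finger_gap: 28.2
```

```bash

python3 snapw.py w12;python3 - <<'E'
from h import *
w=pickle.load(open("w12.pkl","rb"));i=w["img"][:,:,::-1]
im=cv2.resize(i[195:285,210:310],None,fx=6,fy=6,interpolation=cv2.INTER_CUBIC)
cv2.imwrite("pics/w12c.png",im)
from bench import viewer,status
s=viewer.snapshot("scene")["img"][:,:,::-1]
cv2.imwrite("pics/s12.png",cv2.resize(s[140:200,260:310],None,fx=10,fy=10,interpolation=cv2.INTER_CUBIC)); print(status.sense()["ft_force"],status.sense()["tool_pos"])
E
```

```text
[ 603.78575579 -202.56603745   27.05622836] [1.79980073e+02 1.38142169e-02 9.05190097e+01] 28.24379654764493 8.9
[-4.1336467   2.11145449  9.45431465] [ 603.8068696  -202.57072588   27.07466306]
```

View pics/w12c.png

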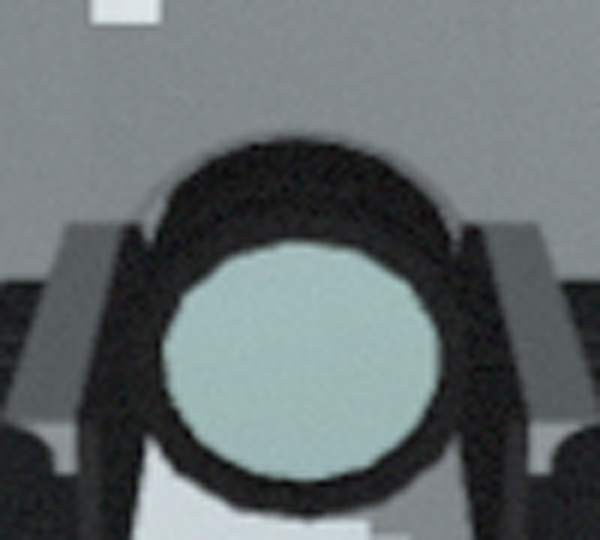

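View pics/s12.png

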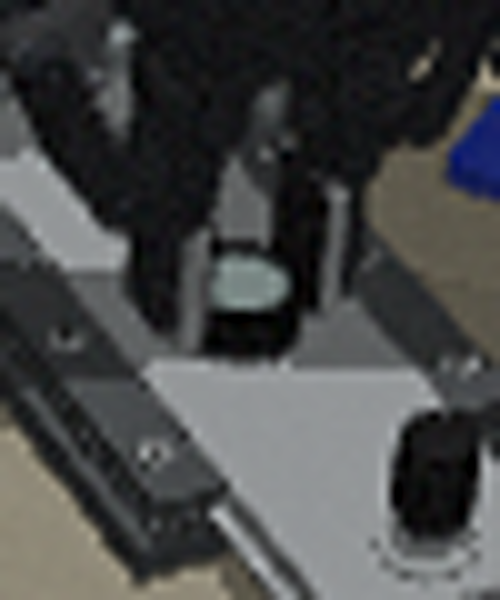

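```bash
python3 - <<'E'
from h import *
s=pickle.load(open("scene0.pkl","rb"))
for z in (26,36,38,40,42,44,46): print(z,(proj(s,[603.9,-202.5,z])-[260,140]+.45)*10)
print(proj(s,[419.7,-266,23]))
E
```

```text
26 [232.3520097  326.33555519]
36 [235.28050736 293.40041565]
38 [235.87039796 286.76625317]
40 [236.46169726 280.11624783]
42 [237.05441031 273.45034284]
44 [237.6485422  266.76848108]
46 [238.24409801 260.07060521]
[220.81011305 211.39144655]
```

```bash

python3 -m crank '{"slide":[[0,0,0],[0,0,0],[0,0,0],[0,0,0],[0,0,0],[0,0,0]],"twist":[0,0,0,0,0,0]}' 0.3; python3 snapw.py w13;python3 - <<'E'
from h import *
w=pickle.load(open("w13.pkl","rb"));i=w["img"][:,:,::-1]
im=cv2.resize(i[195:285,210:310],None,fx=6,fy=6,interpolation=cv2.INTER_CUBIC)
cv2.imwrite("pics/w13c.png",im)
from bench import viewer,status
s=viewer.snapshot("scene")["img"][:,:,::-1]
cv2.imwrite("pics/s13.png",cv2.resize(s[140:200,260:310],None,fx=10,fy=10,interpolation=cv2.INTER_CUBIC)); print(status.sense()["ft_force"],status.sense()["tool_pos"])
E
```

```text
time: 9.6
tool_pos: [603.5, -202.4, 25.7]
tcp_rot: [-180.0, -0.0, 90.5]
ft_force: [1.3, 1.0, 0.6]
finger_gap: 59.7
[ 603.4772243  -202.42946465   25.66350229] [-1.79991032e+02 -3.29441172e-03  9.05128055e+01] 59.74443184299053 9.6
[ 0.73863932 -0.41908057 -0.35962983] [ 603.49542459 -202.42384423   25.72506664]
```

View pics/w13c.png

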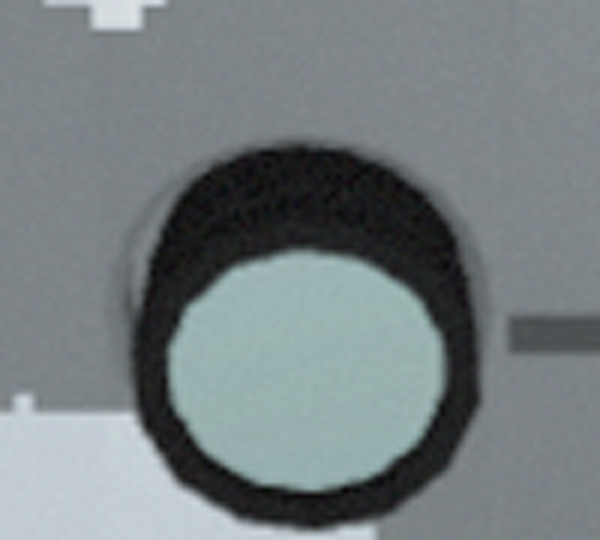

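View pics/s13.png

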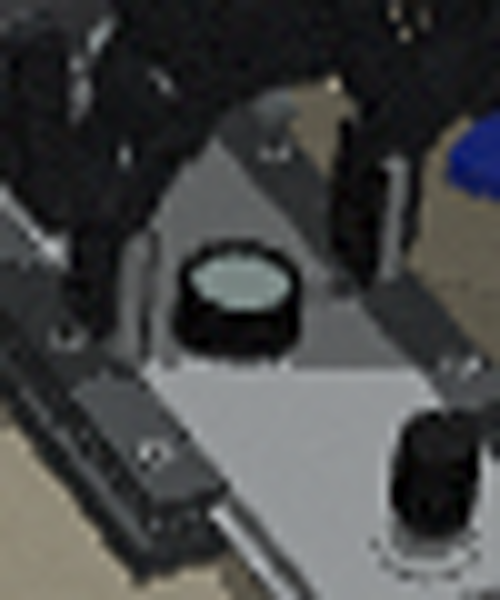

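```bash

python3 -m crank '{"slide":[[0,0,-0.02],[0,0,-0.02],[0,0,0],[0,0,0],[0,0,0],[0,0,0]],"twist":[0,0,0,0,0,0]}'; python3 snapw.py w14
python3 -m crank '{"slide":[[0,0,0],[0,0,0],[0,0,0],[0,0,0],[0,0,0],[0,0,0.01],[0,0,0.01],[0,0,0]],"twist":[0,0,0,0,0,0,0,0]}' 1 20
```

```text
time: 10.3
tool_pos: [602.6, -202.1, 64.3]
tcp_rot: [-179.9, -0.1, 90.5]
ft_force: [0.8, 0.7, 0.6]
finger_gap: 59.7
[ 602.64054898 -202.06527309   64.30336401] [-1.79883617e+02 -5.16160876e-02  9.05133752e+01] 59.71837325167196 10.3
time: 11.15
tool_pos: [601.8, -201.7, 42.9]
tcp_rot: [-179.8, -0.1, 90.5]
ft_force: [-0.0, 0.2, -0.6]
finger_gap: -0.2
```

View pics/w14.png

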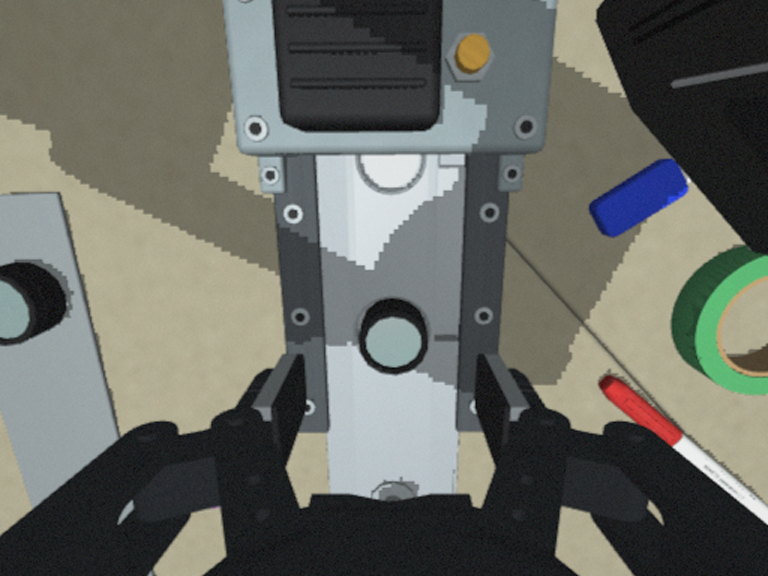

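```bash

python3 -m crank '{"slide":[[0.0005,0.001,0.002],[0,0,0.0015],[0,0,0]],"twist":[0,0,0]}';python3 -m crank '{"slide":[[0,0,0.001],[0,0,0]],"twist":[0,0]}';python3 -m crank '{"slide":[[0,0,0.001],[0,0,0]],"twist":[0,0]}'
```

```text
time: 11.45
tool_pos: [604.6, -201.9, 42.3]
tcp_rot: [180.0, 0.0, 90.5]
ft_force: [-0.5, 0.5, 0.0]
finger_gap: 0.1
time: 11.65
tool_pos: [604.6, -202.0, 41.4]
tcp_rot: [180.0, 0.0, 90.5]
ft_force: [-0.0, -0.4, -0.7]
finger_gap: -0.1
time: 11.85
tool_pos: [604.5, -201.9, 40.2]
tcp_rot: [-180.0, -0.0, 90.5]
ft_force: [-0.6, 0.2, -0.2]
finger_gap: -0.2
```

```bash

python3 -m crank '{"slide":[[0,0,0.001],[0,0,0]],"twist":[0,0]}';python3 -m crank '{"slide":[[0,0,0.001],[0,0,0]],"twist":[0,0]}';python3 -m crank '{"slide":[[0,0,0.001],[0,0,0]],"twist":[0,0]}'
```

```text
time: 12.05
tool_pos: [604.5, -201.9, 39.2]
tcp_rot: [-180.0, -0.0, 90.5]
ft_force: [-0.6, -0.2, -0.1]
finger_gap: 0.2
time: 12.25
tool_pos: [604.5, -201.9, 38.2]
tcp_rot: [-180.0, -0.0, 90.5]
ft_force: [0.3, -0.7, -0.7]
finger_gap: -0.1
time: 12.45
tool_pos: [604.6, -202.0, 37.9]
tcp_rot: [180.0, 0.0, 90.5]
ft_force: [-2.8, 1.4, 4.4]
finger_gap: -0.2
```

```bash

python3 -m crank '{"slide":[[0,0,-0.018],[0,0,-0.018],[-0.03,0,0],[-0.03,0,0],[-0.0304,0,0],[0,0,0]],"twist":[0,0,0,0,0.1428,0.1428]}' 0.47 60;python3 -m crank '{"slide":[[0,0,0],[0,0,0],[0,0,0],[0,0,0],[0,0,0],[0,0,0],[0,0,0],[0,0,0]],"twist":[0.1428,0.1428,0.1428,0.1428,0.1428,0.1428,0.1428,0.1428]}';python3 -m crank '{"slide":[[0,0,0],[0,0,0],[0,0,0]],"twist":[0.1428,0,0]}'; python3 snapw.py w15
```

```text
time: 13.05
tool_pos: [605.0, -296.4, 73.6]
tcp_rot: [179.9, 0.1, 73.7]
ft_force: [0.1, 0.6, 0.1]
finger_gap: 45.3
time: 13.85
tool_pos: [605.3, -292.3, 73.2]
tcp_rot: [-180.0, 0.0, 8.4]
ft_force: [-0.6, 0.2, -0.8]
finger_gap: 45.1
time: 14.15
tool_pos: [605.3, -292.3, 73.2]
tcp_rot: [-180.0, 0.0, 0.8]
ft_force: [-0.8, -0.1, -0.4]
finger_gap: 45.1
[ 605.34637883 -292.30835389   73.24935019] [-1.79998390e+02  2.22291687e-03  7.64283307e-01] 45.06082256408744 14.15
```

View pics/w15.png

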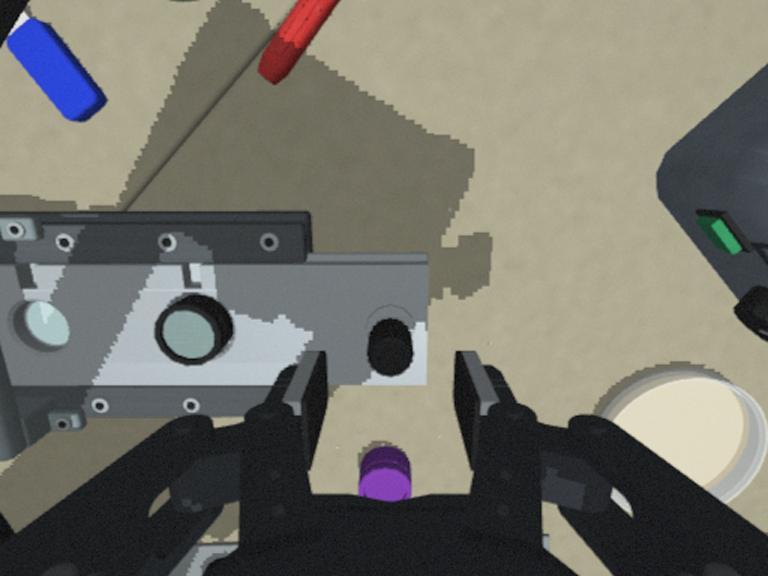

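```bash
python3 - <<'E'
from h import *
w=pickle.load(open("w15.pkl","rb"));i=w["img"][:,:,::-1]
cv2.imwrite("pics/w15c.png",cv2.resize(i[190:270,220:300],None,fx=7,fy=7,interpolation=cv2.INTER_CUBIC))
P=w["pose"];print(proj(w,[605.3,-292.3,60],P)*1.5, back(w,390/1.5,355/1.5,60,P),back(w,190/1.5,332/1.5,38,P))
E
```

```text
[389.29077192 356.27411746] [ 605.84991478 -292.5732428    60.        ] [ 605.84320035 -204.12600317   38.        ]
```

View pics/w15c.png

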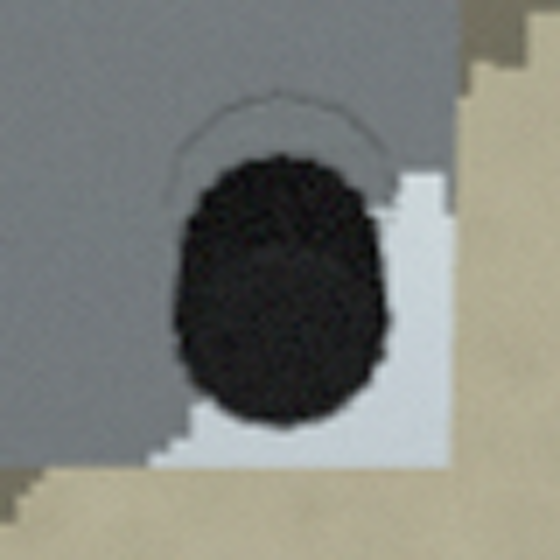

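```bash

python3 -m crank '{"slide":[[0,0,0.015],[0,0,0.015],[0,0,0.004],[0,0,0]],"twist":[0,0,0,0]}';python3 -m crank '{"slide":[[0,0,0],[0,0,0],[0,0,0],[0,0,0],[0,0,0],[0,0,0],[0,0,0]],"twist":[0,0,0,0,0,0,0]}' 1 60; python3 snapw.py w16
```

```text
time: 14.6
tool_pos: [603.8, -291.4, 36.7]
tcp_rot: [-179.9, 0.2, 0.5]
ft_force: [0.7, 0.2, -0.1]
finger_gap: 45.2
time: 15.3
tool_pos: [605.8, -292.5, 40.1]
tcp_rot: [180.0, -0.1, 0.5]
ft_force: [-1.6, 0.3, 5.7]
finger_gap: 15.4
[ 605.79428324 -292.54007721   40.06974193] [ 1.79969805e+02 -5.62368724e-02  5.18807483e-01] 15.40223703717113 15.3
```

View pics/w16.png

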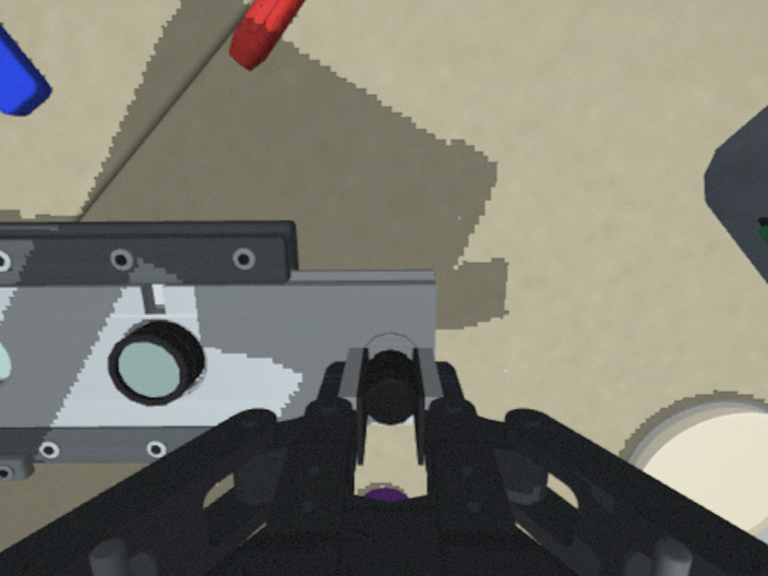

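```bash

python3 -m crank '{"slide":[[0,-0.003,0],[0,-0.003,0],[0,-0.003,0],[0,-0.003,0],[0,-0.003,0],[0,-0.003,0],[0,0,0]],"twist":[0,0,0,0,0,0,0]}';for k in 1; do python3 -m crank '{"slide":[[0,-0.002,0],[0,0,0]],"twist":[0,0]}'; done
```

```text
time: 16.05
tool_pos: [605.5, -273.8, 40.0]
tcp_rot: [-180.0, -0.0, 0.5]
ft_force: [-2.7, 1.7, 9.2]
finger_gap: 15.7
time: 16.25
tool_pos: [605.5, -272.1, 40.0]
tcp_rot: [180.0, -0.0, 0.5]
ft_force: [-1.7, 0.3, 7.5]
finger_gap: 15.6
```

```bash

python3 -m crank '{"slide":[[0,-0.002,0]],"twist":[0]}';python3 -m crank '{"slide":[[0,-0.002,0]],"twist":[0]}';python3 -m crank '{"slide":[[0,-0.002,0]],"twist":[0]}';python3 -m crank '{"slide":[[0,-0.002,0]],"twist":[0]}'
```

```text
time: 16.35
tool_pos: [605.5, -270.8, 40.1]
tcp_rot: [179.9, -0.1, 0.5]
ft_force: [-1.6, -2.4, 5.2]
finger_gap: 16.0
time: 16.45
tool_pos: [605.4, -268.8, 40.0]
tcp_rot: [179.9, -0.0, 0.5]
ft_force: [-1.6, -2.2, 6.1]
finger_gap: 15.6
time: 16.55
tool_pos: [605.4, -266.5, 40.0]
tcp_rot: [180.0, -0.0, 0.5]
ft_force: [-1.8, 0.0, 7.1]
finger_gap: 15.6
time: 16.65
tool_pos: [605.4, -264.2, 40.0]
tcp_rot: [180.0, -0.0, 0.5]
ft_force: [-1.7, -0.4, 7.6]
finger_gap: 16.2
```

```bash

for k in 1; do python3 -m crank '{"slide":[[0,-0.001,0]],"twist":[0]}' | egrep "tool|ft"; python3 -m crank '{"slide":[[0,-0.001,0]],"twist":[0]}'| egrep "tool|ft"; python3 -m crank '{"slide":[[0,-0.001,0]],"twist":[0]}'| egrep "tool|ft";python3 -m crank '{"slide":[[0,-0.001,0]],"twist":[0]}'| egrep "tool|ft";python3 -m crank '{"slide":[[0,-0.001,0]],"twist":[0]}'| egrep "tool|ft";python3 -m crank '{"slide":[[0,-0.001,0]],"twist":[0]}'| egrep "tool|ft";python3 -m crank '{"slide":[[0,-0.001,0]],"twist":[0]}'| egrep "tool|ft";python3 -m crank '{"slide":[[0,-0.001,0]],"twist":[0]}'| egrep "tool|ft";done
```

```text
tool_pos: [605.3, -263.3, 40.0]
ft_force: [-1.8, -3.5, 6.8]
tool_pos: [605.3, -263.0, 40.0]
ft_force: [-1.5, -7.0, 5.4]
tool_pos: [605.4, -262.7, 40.1]
ft_force: [-1.8, -9.1, 3.9]
tool_pos: [605.3, -262.5, 40.1]
ft_force: [-1.7, -13.5, 2.2]
tool_pos: [605.3, -262.3, 40.1]
ft_force: [-1.2, -15.9, 2.1]
tool_pos: [605.3, -262.1, 40.2]
ft_force: [-0.5, -19.6, -0.1]
tool_pos: [605.3, -261.8, 40.2]
ft_force: [-0.8, -21.8, -1.3]
tool_pos: [605.3, -260.4, 40.1]
ft_force: [-0.5, -9.3, 2.6]
```

```bash

python3 -m crank '{"slide":[[0,-0.001,0],[0,-0.001,0],[0,-0.004,0],[0,-0.006,0],[0,-0.006,0],[0,-0.006,0],[0,-0.006,0],[0,-0.006,0]],"twist":[0,0,0,0,0,0,0,0]}';python3 -m crank '{"slide":[[0,-0.006,0],[0,-0.005,0],[0,-0.004,0],[0,-0.003,0],[0,-0.003,0],[0,0,0]],"twist":[0,0,0,0,0,0]}'
```

```text
time: 18.25
tool_pos: [604.7, -221.0, 40.0]
tcp_rot: [179.9, -0.0, 0.5]
ft_force: [-2.7, -5.5, 6.0]
finger_gap: 15.7
time: 18.85
tool_pos: [604.4, -198.8, 39.9]
tcp_rot: [-180.0, 0.0, 0.5]
ft_force: [-3.9, 1.8, 10.2]
finger_gap: 15.7
```

```bash

python3 -m crank '{"slide":[[0,-0.001,0],[0,-0.001,0],[0,-0.001,0],[0,-0.001,0],[0,-0.001,0],[0,0,0]],"twist":[0,0,0,0,0,0]}' | egrep "tool|ft"; python3 -m crank '{"slide":[[0,-0.001,0]],"twist":[0]}'| egrep "tool|ft"; python3 -m crank '{"slide":[[0,-0.001,0]],"twist":[0]}'| egrep "tool|ft"; python3 -m crank '{"slide":[[0,-0.001,0]],"twist":[0]}'| egrep "tool|ft"; python3 -m crank '{"slide":[[0,-0.001,0]],"twist":[0]}'| egrep "tool|ft"
```

```text
tool_pos: [604.3, -194.5, 40.0]
ft_force: [-4.4, -2.2, 9.5]
tool_pos: [604.3, -193.8, 40.0]
ft_force: [-3.1, -4.2, 8.0]
tool_pos: [604.3, -192.7, 40.0]
ft_force: [-4.6, -1.5, 8.6]
tool_pos: [604.3, -191.5, 39.9]
ft_force: [-4.5, -2.6, 7.9]
tool_pos: [604.3, -190.3, 40.0]
ft_force: [-5.2, -0.7, 8.2]
```

```bash

python3 -m crank '{"slide":[[0,-0.0005,0],[0,0,0]],"twist":[0,0]}'| egrep "tool|ft"; python3 -m crank '{"slide":[[0,-0.0005,0],[0,0,0]],"twist":[0,0]}'| egrep "tool|ft"; python3 -m crank '{"slide":[[0,-0.0005,0],[0,0,0]],"twist":[0,0]}'| egrep "tool|ft"
```

```text
tool_pos: [604.2, -189.3, 39.9]
ft_force: [-3.8, 1.9, 9.4]
tool_pos: [604.2, -188.7, 39.9]
ft_force: [-4.0, 1.2, 10.0]
tool_pos: [604.2, -188.5, 40.0]
ft_force: [-3.8, 0.4, 8.7]
```

```bash

python3 -m crank '{"slide":[[0,-0.0005,0],[0,0,0]],"twist":[0,0]}'| egrep "tool|ft"; python3 -m crank '{"slide":[[0,-0.0005,0],[0,0,0]],"twist":[0,0]}'| egrep "tool|ft";python3 -m crank '{"slide":[[0,-0.0005,0],[0,0,0]],"twist":[0,0]}'| egrep "tool|ft"; python3 snapw.py w17; python3 - <<'E'
from bench import viewer
import cv2,pickle
for n in("scene","top"):
    s=viewer.snapshot(n);pickle.dump(s,open(n+"17.pkl","wb"))
    i=s["img"][:,:,::-1]
    i=i[115:215,225:335] if n=="scene" else i[100:180,130:270]
    cv2.imwrite(f"pics/{n}17.png",cv2.resize(i,None,fx=5,fy=5,interpolation=cv2.INTER_CUBIC))
E
```

```text
tool_pos: [604.2, -188.3, 40.0]
ft_force: [-3.8, -0.6, 8.3]
tool_pos: [604.2, -188.2, 40.0]
ft_force: [-3.8, -3.1, 8.0]
tool_pos: [604.2, -188.0, 40.0]
ft_force: [-4.1, -4.7, 8.6]
[ 604.22361316 -188.01914358   39.98556868] [1.79927430e+02 9.46013267e-03 5.08276149e-01] 15.875359556283904 21.05
```

View pics/w17.png

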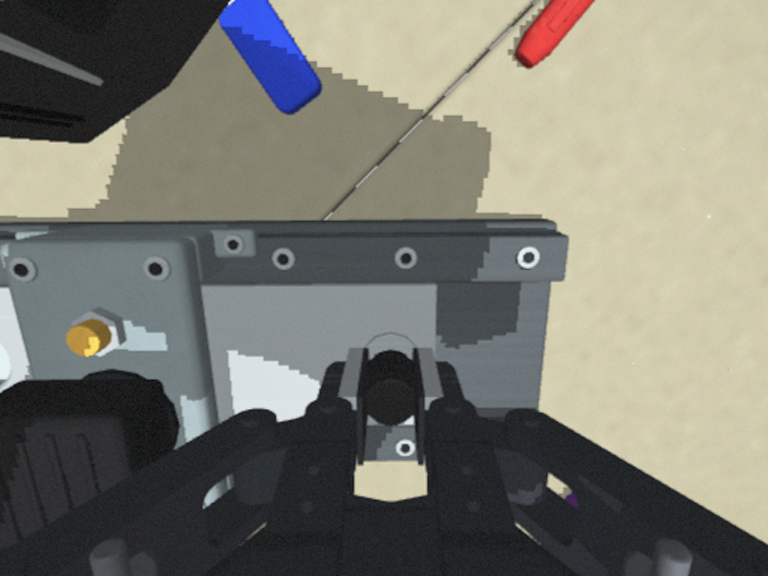

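View pics/scene17.png

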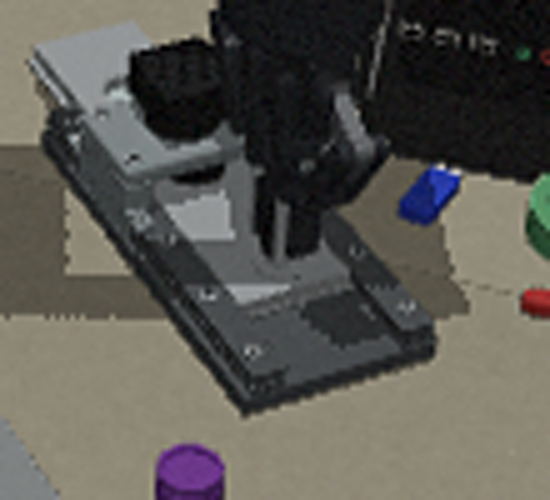

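```bash

python3 -m crank '{"slide":[[0,0.0007,0],[0,0,0],[0,0,0],[0,0,0],[0,0,0],[0,0,0],[0,0,0]],"twist":[0,0,0,0,0,0,0]}';python3 - <<'E'
from bench import status,viewer
import time
for k in range(4):
    viewer.snapshot("wrist"); s=status.sense();print(s["time"],s["tool_pos"].round(2),s["ft_force"].round(1),s["finger_gap"])
E
```

```text
time: 21.9
tool_pos: [604.2, -188.3, 40.0]
tcp_rot: [180.0, 0.0, 0.5]
ft_force: [-4.7, -1.5, 8.4]
finger_gap: 15.7
21.95 [ 604.22 -188.24   39.97] [-4.  -2.1  9.3] 15.363145873926763
22.0 [ 604.22 -188.27   39.96] [-3.8 -1.4  9.9] 15.729163143365108
22.05 [ 604.22 -188.27   39.97] [-4.1 -2.9  8.8] 15.43726742576121
22.1 [ 604.21 -188.25   39.96] [-4.3 -2.2  9.1] 15.929429059646964
```

```bash
python3 - <<'E'
from h import *
s=pickle.load(open("scene17.pkl","rb"))
for X in ([604,-98.4,38],[604,-98.4,26],[604,-128,44],[604,-113.4,26]): print(X,(proj(s,X)-[225,115]+.4)*5)
i=s["img"][:,:,::-1];cv2.imwrite("pics/s17c.png",cv2.resize(i[130:175,245:285],None,fx=13,fy=13,interpolation=cv2.INTER_CUBIC))
E
```

```text
[604, -98.4, 38] [196.25031018 148.95925832]
[604, -98.4, 26] [195.24028772 168.36088215]
[604, -128, 44] [223.133635   171.49314168]
[604, -113.4, 26] [208.34418085 184.69492132]
```

View pics/s17c.png

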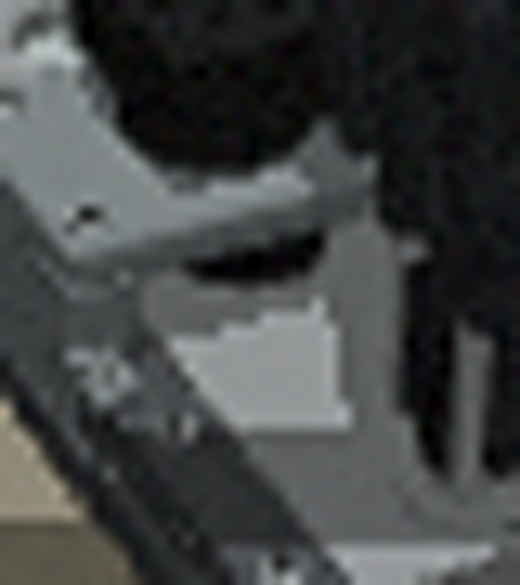

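```bash
python3 - <<'E'
from bench import status,hand_in
print(status.sense()["tool_pos"],status.sense()["ft_force"]);print(hand_in())
E
```

```text
[ 604.20997928 -188.24735079   39.95627506] [-4.29904947 -2.17438831  9.13602746]
the job is handed in; nothing more can be done
None
```

I seated the 30 mm cell in the pocket, pushed the slide by its knob past the first click into the second notch, and handed in still holding the knob. The run took about 22 s of the 58 s allowed. The hand-in gave no verdict.

- **Right cell:** it was the middle of the three on the pad, about 30 mm across in the pictures. I did not touch the other two cells, the dish or the tweezers.
- **Seating:** after letting go, I pressed lightly on the cell's top and met it at 37.9 mm; fully home is 38 mm. At the end the scene picture shows the cell's foot under the bridge, about where a seated cell should be.
- **First notch:** the tool met it at about y = -264 mm. The arm's push peaked near 22 N before the ball let go, more than the 8 N the task mentions.
- **Second notch:** I felt the pull-in at about y = -189 mm, 75 mm further on as expected. The force changed sign on both sides of it. I backed off slightly and held at y = -188.25 mm, roughly 0.3 to 0.8 mm past the neutral point.
- **At hand-in:** the position was steady, the grip was set to 60 N, and about 2 N remained along the slide. A steady 9 N upward force on the tool, which came from closing on the knob, was also still there.
- **Not checked directly:** the pocket's position under the lens comes from the notch feel and tool position, which agree with the camera estimate of the lens (y about -99 to -100 mm).

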